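# Swap a charged battery pack into the work lamp

## Task

The work lamp has no battery. Take the taller of the two packs out of the charger by holding its release button in while you draw it straight up, then feel it into the bay on top of the lamp, whose loose tray may stand a little to one side, with the button towards the lamp's front, and push it home until its catch clicks out and holds it. Do not tug at a caught pack or ram it into the lamp (stay under about 40 N), and leave the short pack and the other things as they are.

Things in the scene. Friction and masses are not known exactly. Their poses are not given: they have to be found in the camera images.
- tall_pack: The taller battery pack, dark plastic, 102 mm high, about 0.28 kg. Origin: centre of its underside, z up. Its lowest 40 mm are a stem 34 (x) by 50 (y) mm that goes into a bay; above is a body 40 (x) by 60 (y) mm with the grey release button on its -x face and grip ribs on its +x face, for the opposing finger. Upper 56 mm stand clear of the charger.
- tall_pack_button (a joint): Travel of the tall pack's release button, with its hook, into the pack (along its +x): 0 = out, 0.0055 m = fully in. Spring: 4 N to start, 9.5 N fully in. The hook is sure to pass a bay wall only when the button is 4.6 mm or more in. Body and button measure 46.5 mm across when out, 41 mm when in. 50 N of squeeze does no harm; held with less than 30 N the pack can pivot about the button.
- tall_pack_press (a point): Centre of the outer face of the tall pack's button, 22 mm wide, 24 mm high: 82 mm above the pack's underside, 26.5 mm from its centre plane when out. Axes as the pack's.
- tall_pack_hook (a point): Top of the outer edge of the tall pack's hook, 18 mm above its underside on the -x face of the stem and 4.5 mm proud of it when out; 16 mm wide, flat above, sloped below, so that pushing the pack down 10 to 14 N hard makes it ride in past a catch by itself.
- short_pack: The shorter battery pack, same kind and stem but 74 mm high, clipped in the charger's other bay; stays there. Origin: centre of its underside.
- charger: Fixed two-bay charger, dark box 100 (x) by 172 (y) by 50 mm high. Origin: centre of its underside; status lights on its front (-x). Bays open upward at (4, +43) and (4, -43) mm, floors 14 mm up, 1 mm of play round a stem. A ledge in each -x wall holds the pack's hook down, with 1.5 mm of play. Buttons face -x. Which bay holds the tall pack varies.
- lamp: Fixed LED work lamp on a tube frame: LED panel 150 mm wide, 86 mm high at its front (-x); behind it a power block 104 mm wide whose top is 79 mm above the bench. Origin: on the bench, 22 mm in front of the bay's centre.
- lamp_bay (a point): Middle of the float of the lamp's battery bay, at its floor, 45 mm above the bench; axes as the lamp's, -x to its front, z up. The bay is 36 mm deep, 36 (x) by 52 (y) mm inside (1 mm of play round a stem). A catch ledge in its -x wall, 19.5 mm above the floor, takes the hook once the pack's underside is within 1.5 mm of the floor.
- lamp_rim (a point): 36 mm above lamp_bay. The bay is in a grey tray (55 by 66 mm, rim 81 mm above the bench) that sits loose in the lamp: it stands anywhere up to 9 mm to either side of this point along the lamp's y, shifts at about 6 N, and no reading gives its place. Its mouth has a lead-in only 1.5 mm wide and 3.5 mm deep: a pack more than 2 mm off stops on the rim.
- lamp_contacts (a joint): Sprung contact block in the lamp bay's floor: 0 = up, standing 6 mm above the floor; 0.006 m = pressed flat. It pushes up with 1.5 N (up) to 5.7 N (flat), so a pack let go before its hook is under the catch rises again.
- tag_block: Bystander: block of buff luggage tags, 95 x 48 x 19 mm, in front of the charger.
- string_ball: Bystander: ball of string, 62 mm, left of the charger.
- box_cutter: Bystander: cutter knife, 22 x 173 x 18 mm, in front of the lamp.
- bulb: Bystander: opal lamp bulb lying right of the lamp, 59 x 107 x 60 mm.
- tape_roll: Bystander: roll of parcel tape, 103 mm across, 25 mm high, near the robot on its left.
There are look-alikes about, which are no part of the job. Leave any purple or red look-alike of the tall_pack alone.

How it is judged:
By the outcome, as a careful person would: the job done as asked, in the order asked, and still so for the second after the job is handed in, with the robot touching nothing.
It also fails if it takes over 58 s, if anything falls off the work surface, if the arm or the gripper's body presses on something with over 40 N, if the wrist force passes 120 N, or if a joint passes its speed limit or range.

## Robot

A 6-joint arm with a two-finger parallel gripper is mounted at the origin on the work surface; the furniture and walls round the work are solid. World frame = base frame: x ahead of the robot, y to its left, z up, the work surface at z = 0. Lengths are in m, angles in rad, forces in N, time in s.
With the tool pointing down it reaches from about 0.25 to 0.85 m from the base axis. Payload 12.5 kg.
Tool frame: the origin (TCP) lies at the very end of the fingers, on their centre line; the grasp point (between the pads) lies 19 mm behind it; z points along the fingers, y is the direction in which the jaws open and shut (so a half turn about z gives the same grasp; the last joint's range is limited). The gripper opens to 93 mm and grips with 3 to 60 N. Pads are 15 mm wide; open, the fingers measure 128 mm over their backs; the gripper's body (75 mm by 188 mm) begins 65 mm behind the grasp point.
Start: joints at [-1.279, 0.351, 1.652, -0, 1.139, -0.085], TCP at [0.202, -0.511, 0.219] pointing down, gripper open.
Joint ranges: [-2.75, 2.75], [-0.79, 2.1], [0.01, 2.65], [-1.57, 4.71], [0.07, 3.14], [-2.87, 2.87]. Speed limits (rad/s): [2.22, 2.22, 2.79, 3.14, 3.14, 3.14].

## Interface

Orientations are given as a rotation vector (axis times angle).
In Python, from plant import manip gives the robot as it stands.
- The arm moves only by the tool move_arm, never from a script. Its argument "motion" is a list of rows, each an object with "translation": the shift along the tool's x, y, z in cm, a list of three; "roll": the turn about the tool's z in rad. A call has 1 to 8 rows; each row is the pose to reach, as a shift and turn from the pose commanded when the call began, along the tool's axes at that moment; what a row does not reach only later rows make up. A row lasts 1/10 s, in which the tool goes at most 50 mm and 8.59 degrees, less where a joint would pass 70% of its speed; a pose out of reach is approached as far as the arm can. A call with a gripper value outside its range is refused whole. "gripper" is the finger opening in cm, from 0 to 9.3, set as the call begins (left out, the last holds). The fingers move at their own pace and stop on an object; "newtons" is the grip in N (left out, the last holds). Time passes only in rows, so rows that repeat a pose let the fingers close. It gives the time, the measured TCP pose, the force and the opening at its end, in the units of the state.
- manip.get_state(): the state, without advancing time (a new reading comes with each control period).
- manip.grab_frame(name): name is "scene" or "side" or "wrist"; returns a dict with "pixels" (420x560x3 uint8, blue, green, red), "fx", "fy", "cx", "cy" (pixels), "dist_coeffs" ([k1, k2, p1, p2, k3] as OpenCV has them; the pictures are not rectified), "position" and "rotation" of the camera in the world; the wrist camera has in their place "T_tool_cam" (4x4, takes a point from camera to tool coordinates, whose origin is the TCP and whose axes are the flange's). Camera axes: x right, y down, z forward; pixel columns grow to the right and rows downward; lengths in m; the calibration is good to about 2 mm. A picture is of the moment at which its call begins: read the wrist's pose just before it. There is no depth.
- manip.hand_in(): hands the job in, once; it reports no verdict.
Trained networks look in a picture, given as the dict that the camera call returned (one of the last four; its "shot" number tells which), for a name from the list of things; names that differ only in an ending like _2 or _b are one class to them, and where a whole thing is asked for, a point or a joint stands for the part that bears it (a point fixed in the world has none). Each returns a list of dicts, best first, with "score" (0 to 1); they miss things now and then, are a little off and sometimes report something else, mostly with a low value. They report only what shows in the picture. A call takes as long as a camera call. They do not tell look-alikes from the thing itself.
- manip.regions_of(picture, query): "region" (420x560 bool, what is visible of it) and "box" ([centre column, centre row, width, height] in pixels, round what is visible of it).
The state is a dict: "time_s": time; "joint_pos": joint angles; "qvel": joint speeds; "joint_torque": joint torques, N m; "tool_pos": TCP position; "orientation": TCP orientation; "contact_force": force on the tool from outside, world axes, zero at the start; "ft_torque": the same for the moment, N m; "finger_gap": finger opening in m.
Only numpy, scipy, OpenCV 4.12 (cv2) and the standard library are available. Lean on these libraries where they do the work, as an engineer would, in place of code of your own. Each camera call takes 0.05 s, during which the arm holds its last target.

## Working session

There is one attempt and no reset: what is moved stays moved. The work goes in short steps, Python scripts to look and compute and a tool call to move; the robot and the scene stay as the last step left them, time stands still between calls to the robot, and variables do not carry over. Pictures are saved under pics/ and viewed, and the job is handed in when it is done.

Besides the shell and the picture viewer there is one more tool, called after "Call:" as name(argument=value, ...), one argument or row to a line, values as JSON. move_arm: Moves the arm, as the interface text tells. Its arguments: {"type":"object","properties":{"motion":{"type":"array"},"gripper":{"type":"number"},"newtons":{"type":"number"}},"required":["motion"]}

```bash
ls; mkdir -p pics; python3 - <<'E'
from plant import manip
import cv2
s=manip.get_state();print(s)
for n in ("scene","side","wrist"):
    f=manip.grab_frame(n)
    cv2.imwrite(f"pics/{n}0.png",f["pixels"])
    print(n,{k:v for k,v in f.items() if k!="pixels"})
E
```

```text
pics
{'time_s': 0.0, 'joint_pos': array([-1.27859643e+00,  3.51277299e-01,  1.65241022e+00, -1.94583220e-05,
        1.13908593e+00, -8.45993836e-02]), 'qvel': array([ 0.00048838,  0.00093474,  0.00075945,  0.00112816, -0.00051176,
        0.00200707]), 'joint_torque': array([-1.54511490e-04, -4.97327864e+01, -2.85253394e+01,  6.99122250e-02,
        2.56850675e-02, -1.15701928e-04]), 'tool_pos': array([ 0.20229257, -0.51108456,  0.21808421]), 'orientation': array([-3.08484860e+00, -5.88172720e-01,  2.19703069e-04]), 'contact_force': array([ 0.17642108, -0.50352895, -0.21971682]), 'ft_torque': array([ 0.00046695, -0.03058014, -0.02256635]), 'finger_gap': 0.09283922248225367}
scene {'fx': 447.15328328086633, 'fy': 447.15328328086633, 'cx': 283.4547210618859, 'cy': 206.9059272403507, 'dist_coeffs': array([-0.10685865,  0.        ,  0.        ,  0.        ,  0.        ]), 'position': array([-0.47581923,  0.58331023,  0.72943002]), 'rotation': array([-1.13173358,  2.10090892, -1.16856885]), 'shot': 1}
side {'fx': 499.69922389114254, 'fy': 499.69922389114254, 'cx': 288.48241327161577, 'cy': 211.78946104899387, 'dist_coeffs': array([-0.13747665,  0.        ,  0.        ,  0.        ,  0.        ]), 'position': array([ 0.89710488, -0.45090954,  1.29095025]), 'rotation': array([-2.46892132, -0.99740038,  0.25725791]), 'shot': 2}
wrist {'fx': 293.8102872750399, 'fy': 293.8102872750399, 'cx': 276.9079620904508, 'cy': 209.6625875945112, 'dist_coeffs': array([0.00467136, 0.        , 0.        , 0.        , 0.        ]), 'T_tool_cam': array([[-5.86636588e-04, -9.60879365e-01, -2.76966607e-01,
         7.61728396e-02],
       [ 9.99999822e-01, -5.92588539e-04, -6.22110567e-05,
        -7.25355446e-04],
       [-1.04349916e-04, -2.76966594e-01,  9.60879542e-01,
        -1.67395943e-01],
       [ 0.00000000e+00,  0.00000000e+00,  0.00000000e+00,
         1.00000000e+00]]), 'shot': 3}
```

View pics/scene0.png

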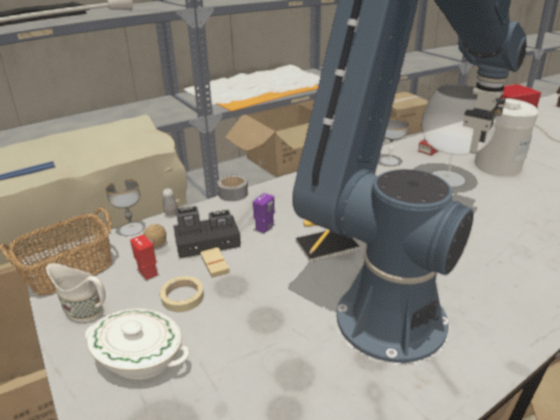

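View pics/side0.png

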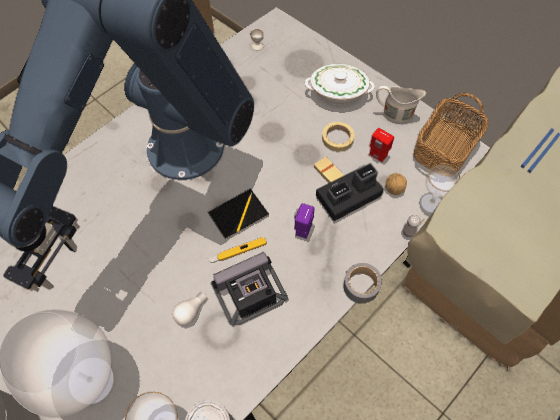

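View pics/wrist0.png

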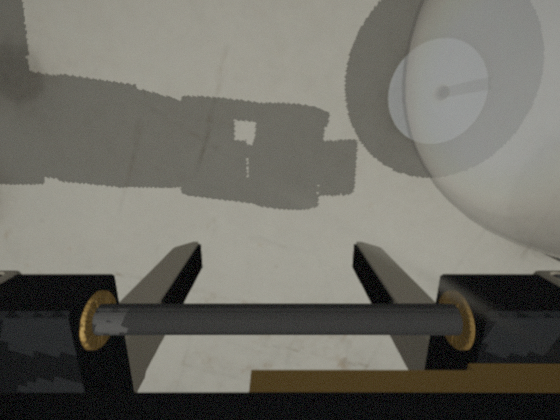

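The scene view shows the charger at (207,235). In the side view it is at (349,190), the lamp at (248,288), and the purple and red look-alikes at (304,220) and (381,145).

```bash
cat > h.py <<'E'
import numpy as np, cv2
from scipy.spatial.transform import Rotation as R
def cam(f,state=None):
    K=np.array([[f['fx'],0,f['cx']],[0,f['fy'],f['cy']],[0,0,1.]])
    if 'position' in f:
        Rc=R.from_rotvec(f['rotation']).as_matrix();p=np.array(f['position'])
    else:
        T=np.eye(4);T[:3,:3]=R.from_rotvec(state['orientation']).as_matrix();T[:3,3]=state['tool_pos']
        T=T@f['T_tool_cam'];Rc=T[:3,:3];p=T[:3,3]
    return dict(K=K,d=np.array(f['dist_coeffs'],float),R=Rc,p=p)
def ray(c,uv):
    u=cv2.undistortPoints(np.array([[uv]],float),c['K'],c['d'])[0,0]
    v=c['R']@np.array([u[0],u[1],1]);return v/np.linalg.norm(v)
def atz(c,uv,z):
    v=ray(c,uv);return c['p']+v*(z-c['p'][2])/v[2]
def proj(c,P):
    P=np.atleast_2d(P).astype(float)
    rv=cv2.Rodrigues(c['R'].T)[0];t=-c['R'].T@c['p']
    return cv2.projectPoints(P,rv,t,c['K'],c['d'])[0][:,0]
def tri(cs,uvs):
    A=np.zeros((3,3));b=np.zeros(3)
    for c,uv in zip(cs,uvs):
        v=ray(c,uv);M=np.eye(3)-np.outer(v,v);A+=M;b+=M@c['p']
    X=np.linalg.solve(A,b)
    return X,[float(np.linalg.norm((np.eye(3)-np.outer(ray(c,uv),ray(c,uv)))@(X-c['p']))) for c,uv in zip(cs,uvs)]
def boxpts(ctr,yaw,x,y,z):
    c,s=np.cos(yaw),np.sin(yaw);out=[]
    for zz in z:
        for xx,yy in ((x[0],y[0]),(x[1],y[0]),(x[1],y[1]),(x[0],y[1])):
            out.append([ctr[0]+c*xx-s*yy,ctr[1]+s*xx+c*yy,zz])
    return np.array(out)
def drawbox(im,c,P,col,sc=1,off=(0,0)):
    q=((proj(c,P)-off)*sc).round().astype(int)
    for i in range(4):
        j=(i+1)%4
        for a,b in ((i,j),(i+4,j+4),(i,i+4)):
            cv2.line(im,tuple(map(int,q[a])),tuple(map(int,q[b])),col,1)
E
python3 - <<'E'
import sys;sys.path.insert(0,'.')
from plant import manip
import pickle
from h import *
import cv2
out={}
for n in ("scene","side"):
    f=manip.grab_frame(n); out[n]=f
    for q in ("tall_pack","short_pack","charger","lamp"):
        for r in manip.regions_of(f,q)[:4]: print(n,q,round(r['score'],2),np.round(r['box'],1))
pickle.dump(out,open('f0.pkl','wb'))
print(manip.get_state()['time_s'])
im=out['scene']['pixels'][180:280,120:290];cv2.imwrite('pics/sz.png',cv2.resize(im,None,fx=4.5,fy=4.5,interpolation=cv2.INTER_CUBIC))
im=out['side']['pixels'][140:330,200:420];cv2.imwrite('pics/dz.png',cv2.resize(im,None,fx=3,fy=3,interpolation=cv2.INTER_CUBIC))
E
```

```text
scene tall_pack 0.72 [262.7 213.8  21.8  42.3]
scene tall_pack 0.71 [188.3 220.1  24.4  30.7]
scene tall_pack 0.67 [144.6 256.6  23.7  42.9]
scene short_pack 0.77 [222.3 220.2  24.6  22.5]
scene charger 0.88 [208.4 239.7  69.2  36.7]
side tall_pack 0.89 [303.9 219.1  18.2  35.1]
side tall_pack 0.81 [382.5 144.2  28.7  37.2]
side tall_pack 0.6 [364.9 175.8  24.9  28. ]
side short_pack 0.6 [338.9 192.8  24.1  26.2]
side charger 0.62 [349.2 195.8  68.8  54.2]
side lamp 0.82 [247.3 289.4  76.3  70.5]
0.65
```

View pics/sz.png

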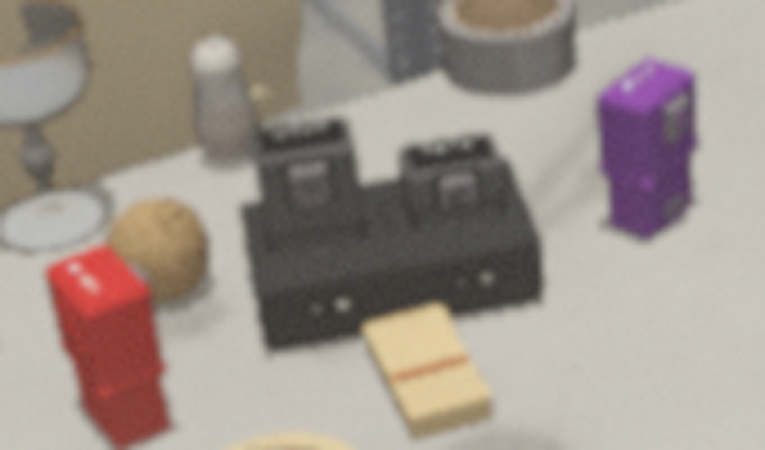

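View pics/dz.png

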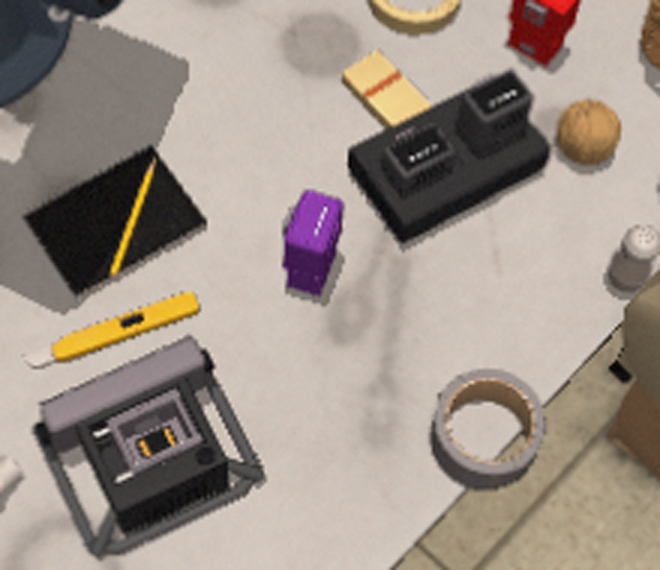

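```bash
python3 - <<'E'
from h import *
import pickle
F=pickle.load(open('f0.pkl','rb'));cs,cd=cam(F['scene']),cam(F['side'])
s=lambda x,y:(120+x/4.5,180+y/4.5)
d=lambda x,y:(200+x/3,140+y/3)
print('front bottom L,R (scene)',atz(cs,s(268,348),0),atz(cs,s(542,300),0))
print('back bottom R,L (side)',atz(cd,d(405,245),0),atz(cd,d(550,168),0))
print('top fr R, back R, back L(side)',atz(cd,d(348,157),.05),atz(cd,d(400,225),.05),atz(cd,d(548,150),.05))
# tall pack label mark / top centre
print('tall top',tri([cs,cd],[s(303,130),d(499,95)]))
print('short top',tri([cs,cd],[s(450,150),d(423,153)]))
print('tray corners', [atz(cd,d(*p),.081).round(3) for p in ((108,412),(180,386),(203,436),(130,468))])
print('panel top ends', [atz(cd,d(*p),.086).round(3) for p in ((40,405),(195,340))])
E
```

```text
front bottom L,R (scene) [0.47442735 0.31328155 0.        ] [0.42578043 0.15417452 0.        ]
back bottom R,L (side) [0.52291801 0.13154962 0.        ] [ 5.70390953e-01  2.98825155e-01 -2.22044605e-16]
top fr R, back R, back L(side) [0.43405394 0.14280725 0.05      ] [0.51989312 0.12169803 0.05      ] [0.5688516  0.28440562 0.05      ]
tall top (array([0.51385764, 0.26012934, 0.11422844]), [0.0013801523886397468, 0.0013801523886397022])
short top (array([0.49306499, 0.17789195, 0.08210123]), [0.002210160338775726, 0.002210160338775911])
tray corners [array([ 0.47 , -0.205,  0.081]), array([ 0.497, -0.145,  0.081]), array([ 0.545, -0.163,  0.081]), array([ 0.521, -0.227,  0.081])]
panel top ends [array([ 0.425, -0.243,  0.086]), array([ 0.478, -0.106,  0.086])]
```

```bash
python3 - <<'E'
from h import *
from plant import manip
s=manip.get_state()
M=R.from_rotvec(s['orientation']).as_matrix();print(M.round(4))
ty=np.degrees(np.arctan2(M[1,1],M[0,1]));print('tool y heading',ty,'j6',s['joint_pos'][5])
E
```

```text
[[ 9.298e-01  3.680e-01  0.000e+00]
 [ 3.680e-01 -9.298e-01 -1.000e-04]
 [-0.000e+00  1.000e-04 -1.000e+00]]
tool y heading -68.40837058177105 j6 -0.08461329863286808
```

```bash
python3 - <<'E'
from h import *
import pickle
from plant import manip
F=pickle.load(open('f0.pkl','rb'));cs,cd=cam(F['scene']),cam(F['side'])
print('base',atz(cd,(85,372),0),atz(cs,(452,182),0))
print('rim/top', [atz(cs,(455,90),z) for z in (.1,.2,.3)],[atz(cd,(55,340),z) for z in (.1,.15,.2,.3)])
for a in ((0,365),(112,365)): print(atz(cd,a,.15))
E
```

```text
base [ 0.35212321 -0.6476026   0.        ] [ 0.3449981  -0.63077886  0.        ]
rim/top [array([ 0.84221989, -1.24816942,  0.1       ]), array([ 0.63281788, -0.95719511,  0.2       ]), array([ 0.42341587, -0.6662208 ,  0.3       ])] [array([ 0.27638961, -0.64139918,  0.1       ]), array([ 0.30244927, -0.6334018 ,  0.15      ]), array([ 0.32850894, -0.62540442,  0.2       ]), array([ 0.38062827, -0.60940966,  0.3       ])]
[ 0.25608776 -0.77096623  0.15      ]
[ 0.44727513 -0.56839889  0.15      ]
```

Call:
move_arm(
  motion=[
    {"translation": [0, -5, -1], "roll": 0},
    {"translation": [0, -9.5, -2], "roll": 0},
    {"translation": [3, -13, -3], "roll": -0.14},
    {"translation": [7, -15.5, -3.2], "roll": -0.28},
    {"translation": [11.5, -17, -3.2], "roll": -0.42},
    {"translation": [16.4, -17.6, -3.2], "roll": -0.56},
    {"translation": [21.2, -18, -3.2], "roll": -0.7},
    {"translation": [26, -18.5, -3.2], "roll": -0.82},
  ],
)

```text
time_s: 1.45
tool_pos: [0.3778, -0.2424, 0.251]
orientation: [2.59, 1.777, 0.0]
contact_force: [0.0, -0.7, 0.3]
finger_gap: 0.093
```

Call:
move_arm(
  motion=[
    {"translation": [3.5, 3.3, 0]},
    {"translation": [6.8, 6.6, 0]},
    {"translation": [10, 9.7, 0]},
    {"translation": [10, 9.7, 0]},
    {"translation": [10, 9.7, 0]},
  ],
)

```text
$.motion[0]: bad value
```

```bash
cat >> h.py <<'E'
def snap(manip,tag,name='wrist'):
    import pickle
    s=manip.get_state();f=manip.grab_frame(name)
    cv2.imwrite(f'pics/{tag}.png',f['pixels']);pickle.dump((s,f),open(f'{tag}.pkl','wb'))
    print(s['time_s'],s['tool_pos'].round(4),s['orientation'].round(4),s['contact_force'].round(2),s['ft_torque'].round(2),round(float(s['finger_gap']),4),s['joint_pos'].round(2))
    return s,f
E
python3 - <<'E'
from h import *
from plant import manip
snap(manip,'w1'); 
E
```

```text
1.45 [ 0.3778 -0.2424  0.251 ] [2.5898e+00 1.7765e+00 4.0000e-04] [ 0.04 -0.67  0.34] [-0.1  -0.08  0.04] 0.093 [-0.67  0.13  1.86 -0.    1.16 -0.31]
```

View pics/w1.png

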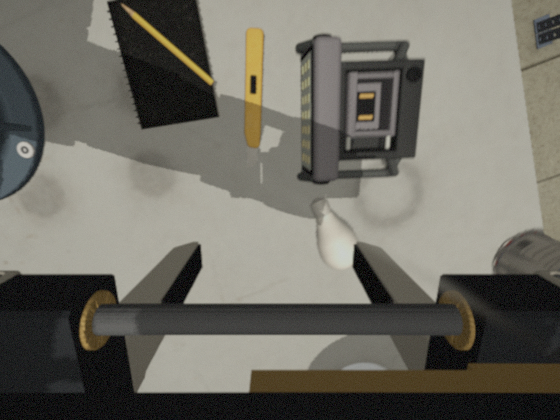

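Here the lamp is at (365,105) and well aligned with the tool. The row was refused because it had no roll, so I'll resend it.

Call:
move_arm(
  motion=[
    {"translation": [3.5, 3.3, 0], "roll": 0},
    {"translation": [6.8, 6.6, 0], "roll": 0},
    {"translation": [10, 9.7, 0], "roll": 0},
    {"translation": [10, 9.7, 0], "roll": 0},
    {"translation": [10, 9.7, 0], "roll": 0},
  ],
)

```text
time_s: 2.0
tool_pos: [0.503, -0.1857, 0.2502]
orientation: [-2.594, -1.771, 0.001]
contact_force: [-0.1, 0.2, 0.6]
finger_gap: 0.0928
```

```bash
python3 - <<'E'
from h import *
from plant import manip
snap(manip,'w2'); 
E
```

```text
2.0 [ 0.503  -0.1857  0.2502] [-2.5939e+00 -1.7711e+00  9.0000e-04] [-0.12  0.25  0.59] [-0.01 -0.07  0.01] 0.0928 [-0.44  0.29  1.65 -0.    1.2  -0.07]
```

View pics/w2.png

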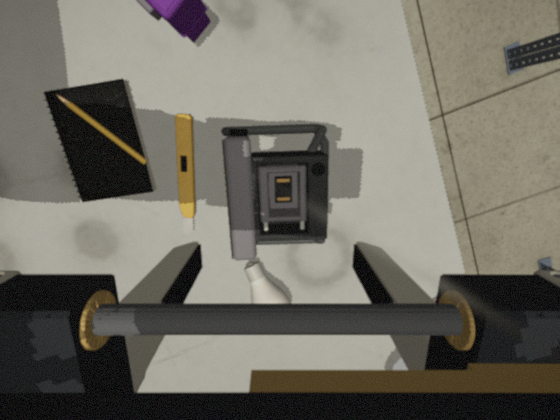

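The tray is at (283,191) between panel (240,195) and block; I'll enlarge and measure it.

```bash
python3 - <<'E'
from h import *
import cv2
for n,(r0,r1,c0,c1) in {'w2':(115,260,210,345),'w1':(30,190,290,430)}.items():
    im=cv2.imread(f'pics/{n}.png')[r0:r1,c0:c1]
    im=np.clip(im.astype(float)*1.7+10,0,255).astype(np.uint8)
    cv2.imwrite(f'pics/{n}z.png',cv2.resize(im,None,fx=4,fy=4,interpolation=cv2.INTER_CUBIC)[:600])
E
```

```text
(no output)
```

View pics/w2z.png

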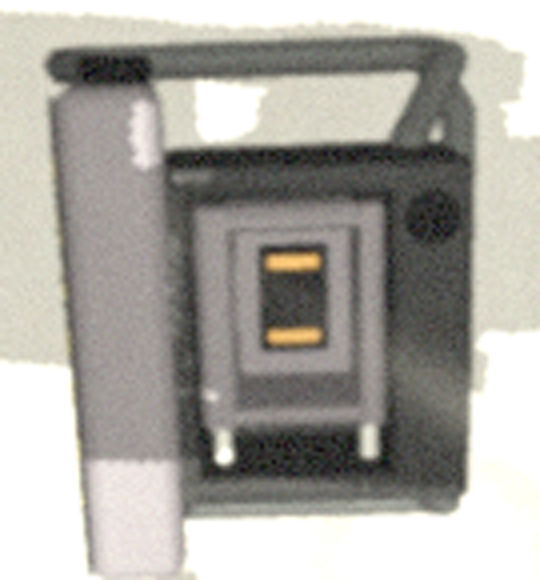

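View pics/w1z.png

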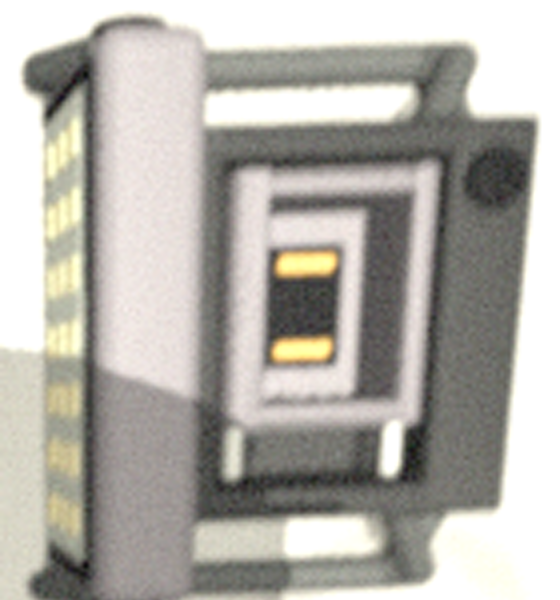

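```bash
python3 - <<'E'
from h import *
import pickle
C={n:cam(f,s) for n in('w1','w2') for s,f in [pickle.load(open(n+'.pkl','rb'))]}
p2=[(195,207),(385,205),(384,424),(203,428)];p1=[(233,165),(440,163),(418,423),(232,425)]
i2=[(284,115+0),]
m=lambda p,o:(p[0]/4-.375+o[0],p[1]/4-.375+o[1])
X=[]
for a,b in zip(p1,p2):
    x,e=tri([C['w1'],C['w2']],[m(a,(290,30)),m(b,(210,115))]);X.append(x)
    print(x.round(4),np.round(e,4),atz(C['w2'],m(b,(210,115)),.081).round(4),atz(C['w1'],m(a,(290,30)),.081).round(4))
for o,p,n in(((210,115),p2,'w2'),((290,30),p1,'w1')):
    q=np.array([atz(C[n],m(a,o),.081) for a in p]);print(n,q.mean(0).round(4))
    print(' yaw from y-edges', [np.degrees(np.arctan2(-(v[0]),v[1])).round(2) for v in (q[0]-q[3],q[1]-q[2])],'x-edges',[np.degrees(np.arctan2(v[1],v[0])).round(2) for v in (q[1]-q[0],q[2]-q[3])], [np.linalg.norm(v).round(4) for v in (q[0]-q[3],q[1]-q[2],q[1]-q[0],q[2]-q[3])])
    # block top corners, z=.079
blk2=[(165,160),(468,155)];blk1=[(205,125),(537,120),(497,510),(197,510)]
print([atz(C['w2'],m(b,(210,115)),.079).round(4) for b in blk2],[atz(C['w1'],m(b,(290,30)),.079).round(4) for b in blk1])
# floor contacts: orange bars, centre
a=m((305,305),(290,30));b=m((294,298),(210,115));print('contact',tri([C['w1'],C['w2']],[a,b]))
E
```

```text
[ 0.4935 -0.1473  0.0834] [0.0008 0.0008] [ 0.4936 -0.1482  0.081 ] [ 0.4938 -0.1464  0.081 ]
[ 0.5439 -0.1663  0.0836] [0.0008 0.0008] [ 0.5443 -0.1675  0.081 ] [ 0.5446 -0.1656  0.081 ]
[ 0.5216 -0.2279  0.0837] [0.0005 0.0005] [ 0.5217 -0.2293  0.081 ] [ 0.5223 -0.2279  0.081 ]
[ 0.472  -0.2085  0.0893] [0.0003 0.0003] [ 0.4705 -0.2106  0.081 ] [ 0.4739 -0.2097  0.081 ]
w2 [ 0.5075 -0.1889  0.081 ]
 yaw from y-edges [np.float64(-20.31), np.float64(-20.08)] x-edges [np.float64(-20.78), np.float64(-20.04)] [np.float64(0.0666), np.float64(0.0659), np.float64(0.0543), np.float64(0.0546)]
w1 [ 0.5086 -0.1874  0.081 ]
 yaw from y-edges [np.float64(-17.49), np.float64(-19.71)] x-edges [np.float64(-20.69), np.float64(-20.58)] [np.float64(0.0664), np.float64(0.0662), np.float64(0.0543), np.float64(0.0517)]
[array([ 0.4905, -0.133 ,  0.079 ]), array([ 0.5712, -0.1631,  0.079 ])] [array([ 0.4903, -0.1344,  0.079 ]), array([ 0.5716, -0.1647,  0.079 ]), array([ 0.5378, -0.2598,  0.079 ]), array([ 0.4579, -0.2289,  0.079 ])]
contact (array([ 0.50885616, -0.18810809,  0.05662012]), [0.0002606258225428302, 0.0002606258225429203])
```

Call:
move_arm(
  motion=[
    {"translation": [4.6, -1.7, 0], "roll": -0.01},
    {"translation": [9.2, -3.4, 0], "roll": -0.02},
    {"translation": [13.8, -5.0, 0], "roll": -0.04},
    {"translation": [18.4, -6.7, 0], "roll": -0.05},
    {"translation": [23.0, -8.4, 0], "roll": -0.06},
    {"translation": [27.6, -10.0, 0], "roll": -0.08},
    {"translation": [32.2, -11.7, 0], "roll": -0.08},
    {"translation": [36.0, -13.1, 0], "roll": -0.08},
  ],
)

```text
time_s: 2.85
tool_pos: [0.5119, 0.198, 0.2511]
orientation: [2.524, 1.871, 0.001]
contact_force: [1.0, -0.6, 0.3]
finger_gap: 0.0929
```

```bash
python3 - <<'E'
from h import *
from plant import manip
snap(manip,'w3'); 
E
```

```text
2.85 [0.5119 0.198  0.2511] [2.5235e+00 1.8710e+00 8.0000e-04] [ 0.95 -0.57  0.26] [-0.01 -0.1  -0.03] 0.0929 [0.28 0.32 1.62 0.   1.21 0.58]
```

View pics/w3.png

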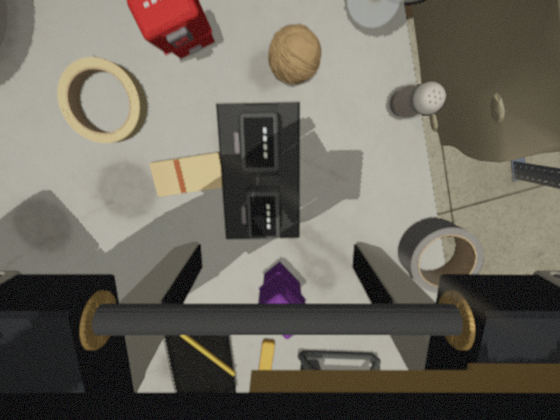

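The charger is square to the tool at (260,170), with the tall pack's top at (260,140) and the short pack at (264,212). The next view is nearer.

Call:
move_arm(
  motion=[
    {"translation": [3.0, -0.8, 2], "roll": 0},
    {"translation": [6.0, -1.7, 4], "roll": 0},
    {"translation": [6.0, -1.7, 4], "roll": 0},
    {"translation": [6.0, -1.7, 4], "roll": 0},
  ],
)

```text
time_s: 3.3
tool_pos: [0.5134, 0.2584, 0.2107]
orientation: [2.523, 1.872, -0.001]
contact_force: [0.4, 0.3, -0.2]
finger_gap: 0.0928
```

```bash
python3 - <<'E'
from h import *
from plant import manip
snap(manip,'w4')
for n,(r0,r1,c0,c1) in {'w4':(110,260,200,360),'w3':(90,250,200,320)}.items():
    im=cv2.imread(f'pics/{n}.png')[r0:r1,c0:c1]
    im=np.clip(im.astype(float)*2.2+10,0,255).astype(np.uint8)
    cv2.imwrite(f'pics/{n}z.png',cv2.resize(im,None,fx=4,fy=4,interpolation=cv2.INTER_CUBIC)[:600])
E
```

```text
3.3 [0.5134 0.2584 0.2107] [ 2.5229e+00  1.8719e+00 -1.1000e-03] [ 0.45  0.32 -0.18] [-0.08 -0.05 -0.03] 0.0928 [ 0.39  0.4   1.59 -0.    1.14  0.68]
```

View pics/w4.png

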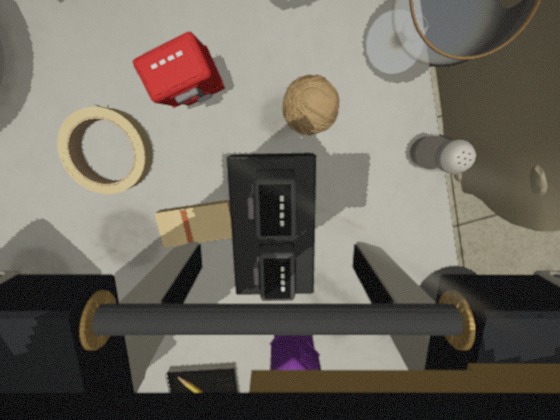

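View pics/w3z.png

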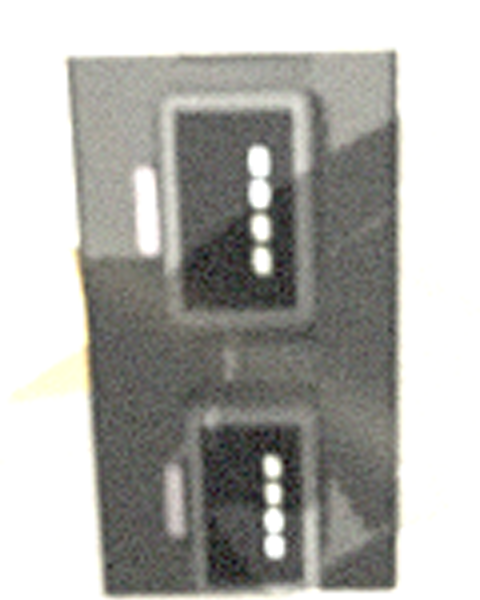

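View pics/w4z.png

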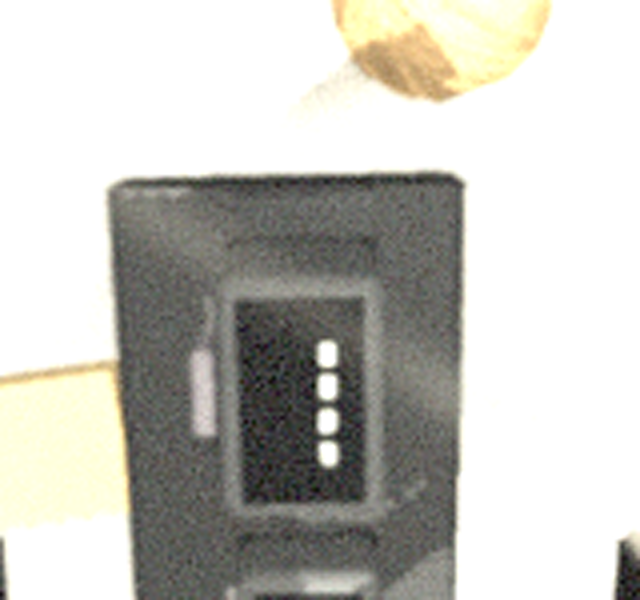

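```bash
python3 - <<'E'
from h import *
import pickle
C={n:cam(f,s) for n in('w3','w4') for s,f in [pickle.load(open(n+'.pkl','rb'))]}
m=lambda p,o:(p[0]/4-.375+o[0],p[1]/4-.375+o[1])
o3,o4=(200,90),(200,110)
sets={'inner':([(178,112),(292,108),(298,310),(185,312)],[(237,297),(363,296),(370,503),(242,505)]),
'outer':([(160,95),(312,93),(318,325),(168,325)],[(222,280),(382,280),(385,515),(230,517)]),
'chargertop':([(70,57),(396,52)],[(113,185),(462,177)]),
'led':([(260,160),(260,193),(262,227),(262,262)],[(327,352),(327,385),(328,420),(328,453)])}
for k,(a,b) in sets.items():
    X=np.array([tri([C['w3'],C['w4']],[m(p,o3),m(q,o4)])[0] for p,q in zip(a,b)])
    e=max(max(tri([C['w3'],C['w4']],[m(p,o3),m(q,o4)])[1]) for p,q in zip(a,b))
    print(k,X.round(4).tolist(),'mean',X.mean(0).round(4),round(e,4))
    zz=.05 if k[0]=='c' else .116
    for n,P,o in(('w3',a,o3),('w4',b,o4)):
        q=np.array([atz(C[n],m(p,o),zz) for p in P]);print('  ',n,q.mean(0).round(4))
        if len(q)==4 and k!='led':print('  yaw', [np.degrees(np.arctan2(-(v[0]),v[1])).round(2) for v in (q[0]-q[3],q[1]-q[2])],[np.degrees(np.arctan2(v[1],v[0])).round(2) for v in (q[1]-q[0],q[2]-q[3])], [np.linalg.norm(v).round(4) for v in (q[0]-q[3],q[1]-q[2],q[1]-q[0],q[2]-q[3])])
        else: v=q[-1]-q[0];print('  dir',np.degrees(np.arctan2(v[1],v[0])),np.linalg.norm(v))
E
```

```text
inner [[0.5043, 0.2881, 0.116], [0.5315, 0.2807, 0.1194], [0.5191, 0.2338, 0.122], [0.4909, 0.2416, 0.1208]] mean [0.5115 0.261  0.1196] 0.0004
   w3 [0.5112 0.2607 0.116 ]
  yaw [np.float64(-16.61), np.float64(-15.37)] [np.float64(-15.0), np.float64(-15.92)] [np.float64(0.0491), np.float64(0.0495), np.float64(0.028), np.float64(0.0291)]
   w4 [0.5111 0.2599 0.116 ]
  yaw [np.float64(-16.51), np.float64(-14.25)] [np.float64(-16.43), np.float64(-15.93)] [np.float64(0.0503), np.float64(0.0501), np.float64(0.0285), np.float64(0.0305)]
outer [[0.502, 0.293, 0.1172], [0.5369, 0.2827, 0.1179], [0.522, 0.2281, 0.1175], [0.4865, 0.2396, 0.1211]] mean [0.5119 0.2608 0.1184] 0.0005
   w3 [0.5116 0.2607 0.116 ]
  yaw [np.float64(-16.86), np.float64(-15.33)] [np.float64(-16.2), np.float64(-16.93)] [np.float64(0.0564), np.float64(0.0569), np.float64(0.0372), np.float64(0.0387)]
   w4 [0.5116 0.2601 0.116 ]
  yaw [np.float64(-16.15), np.float64(-15.18)] [np.float64(-16.89), np.float64(-16.1)] [np.float64(0.0573), np.float64(0.0568), np.float64(0.0361), np.float64(0.037)]
chargertop [[0.4717, 0.3163, 0.0425], [0.5667, 0.2893, 0.0386]] mean [0.5192 0.3028 0.0405] 0.0004
   w3 [0.519  0.3021 0.05  ]
  dir -16.083912778731666 0.09628597174309403
   w4 [0.5197 0.3037 0.05  ]
  dir -15.58804834135586 0.09622241387516739
led [[0.5204, 0.2714, 0.1222], [0.5181, 0.2639, 0.1218], [0.5161, 0.256, 0.1221], [0.5135, 0.2477, 0.1198]] mean [0.517  0.2598 0.1215] 0.0001
   w3 [0.5168 0.2595 0.116 ]
  dir -106.43005448277778 0.025009647328324548
   w4 [0.5166 0.2582 0.116 ]
  dir -106.09188483561022 0.02443578300624925
```

Pack centre is (0.5115, 0.2602), top about 0.118 (text says 0.116), yaw −16.2°. Both views agree, so I'll descend round it.

Call:
move_arm(
  motion=[
    {"translation": [0.1, -0.28, 4], "roll": -0.01},
    {"translation": [0.1, -0.28, 8], "roll": -0.01},
    {"translation": [0.1, -0.28, 11], "roll": -0.01},
    {"translation": [0.1, -0.28, 13], "roll": -0.01},
    {"translation": [0.1, -0.28, 13.4], "roll": -0.01},
    {"translation": [0.1, -0.28, 13.4], "roll": -0.01},
    {"translation": [0.1, -0.28, 13.4], "roll": -0.01},
  ],
)

```text
time_s: 4.05
tool_pos: [0.5122, 0.2608, 0.0783]
orientation: [2.514, 1.883, 0.004]
contact_force: [-0.1, -0.4, -0.1]
finger_gap: 0.0928
```

```bash
python3 - <<'E'
from h import *
from plant import manip
snap(manip,'w5')
s,f=snap(manip,'d5','side')
im=f['pixels'][110:260,280:440];cv2.imwrite('pics/d5z.png',cv2.resize(im,None,fx=4,fy=4,interpolation=cv2.INTER_CUBIC))
E
```

```text
4.05 [0.5122 0.2608 0.0783] [2.5137 1.8834 0.0037] [-0.06 -0.35 -0.08] [-0.06 -0.09  0.03] 0.0928 [ 0.39  0.57  1.7  -0.    0.87  0.67]
4.1 [0.5122 0.261  0.0783] [2.5134 1.8837 0.0039] [-0.11  0.51  0.03] [-0.04 -0.09 -0.07] 0.0928 [ 0.39  0.57  1.7  -0.    0.87  0.67]
```

View pics/w5.png

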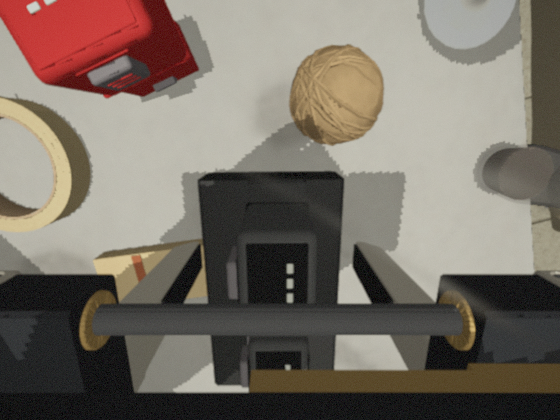

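View pics/d5z.png

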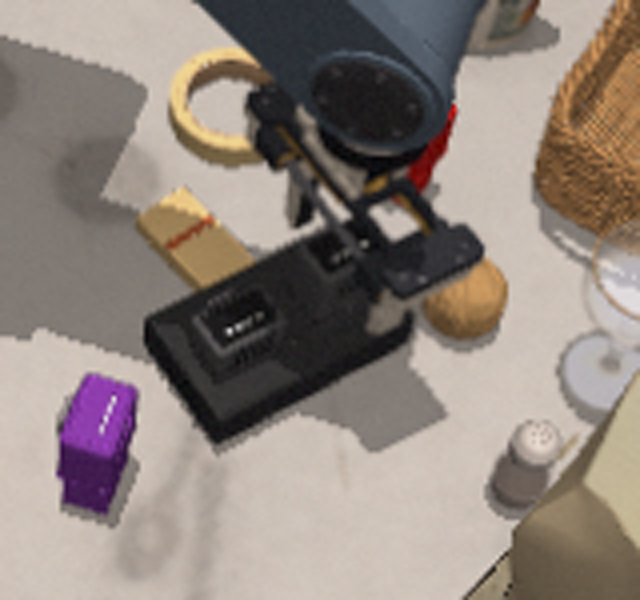

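The tall pack (245–308, 240–330) stands midway between the fingers and nothing is touched. I'll close gently first.

Call:
move_arm(
  motion=[
    {"translation": [0, 0, 0], "roll": 0},
    {"translation": [0, 0, 0], "roll": 0},
    {"translation": [0, 0, 0], "roll": 0},
    {"translation": [0, 0, 0], "roll": 0},
    {"translation": [0, 0, 0], "roll": 0},
  ],
  gripper=4.5,
  newtons=20,
)

```text
time_s: 4.65
tool_pos: [0.5112, 0.2611, 0.0766]
orientation: [-2.513, -1.885, 0.0]
contact_force: [-0.4, 0.4, -0.2]
finger_gap: 0.0576
```

Call:
move_arm(
  motion=[
    {"translation": [0, 0, 0], "roll": 0},
    {"translation": [0, 0, 0], "roll": 0},
    {"translation": [0, 0, 0], "roll": 0},
    {"translation": [0, 0, 0], "roll": 0},
  ],
  gripper=3.8,
  newtons=42,
)

```text
time_s: 5.05
tool_pos: [0.5115, 0.261, 0.0767]
orientation: [2.513, 1.885, 0.001]
contact_force: [0.8, -0.2, 0.8]
finger_gap: 0.0397
```

The gap reads 39.7 mm where 41 was expected. I'll look before pulling.

```bash
python3 - <<'E'
from h import *
from plant import manip
snap(manip,'w6')
s,f=snap(manip,'s6','scene')
im=f['pixels'][160:280,140:290];cv2.imwrite('pics/s6z.png',cv2.resize(im,None,fx=4.5,fy=4.5,interpolation=cv2.INTER_CUBIC))
E
```

```text
5.05 [0.5115 0.261  0.0767] [2.5133e+00 1.8846e+00 8.0000e-04] [ 0.76 -0.2   0.79] [-0.16 -0.31  0.01] 0.0397 [ 0.39  0.57  1.7  -0.    0.87  0.67]
5.1 [0.5114 0.261  0.0767] [2.5133e+00 1.8846e+00 5.0000e-04] [ 1.24 -0.04 -0.52] [-0.18 -0.37 -0.04] 0.0398 [ 0.39  0.57  1.7  -0.    0.87  0.68]
```

View pics/w6.png

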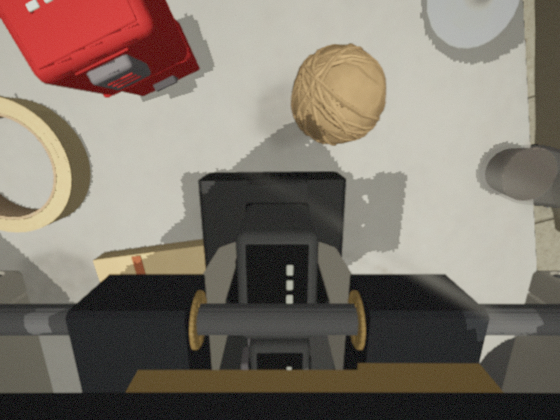

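View pics/s6z.png

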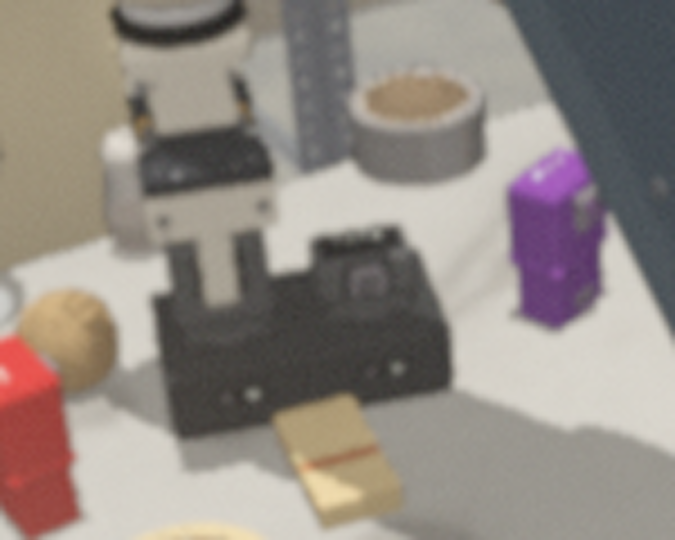

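The finger lies over the button and the pads are compressed, so the button is in. Lifting a little to test.

Call:
move_arm(
  motion=[
    {"translation": [0, 0, -0.1], "roll": 0},
    {"translation": [0, 0, -0.2], "roll": 0},
    {"translation": [0, 0, -0.3], "roll": 0},
  ],
)

```text
time_s: 5.45
tool_pos: [0.5112, 0.2609, 0.0795]
orientation: [2.513, 1.885, -0.0]
contact_force: [2.9, -1.7, -4.7]
finger_gap: 0.0397
```

Call:
move_arm(
  motion=[
    {"translation": [0, 0, -0.3], "roll": 0},
    {"translation": [0, 0, -0.7], "roll": 0},
    {"translation": [0, 0, -1.2], "roll": 0},
    {"translation": [0, 0, -1.8], "roll": 0},
  ],
)

```text
time_s: 5.85
tool_pos: [0.5112, 0.261, 0.0981]
orientation: [2.513, 1.885, 0.0]
contact_force: [2.4, 0.3, -4.9]
finger_gap: 0.0399
```

Call:
move_arm(
  motion=[
    {"translation": [0, 0, -0.8], "roll": 0},
    {"translation": [0, 0, -2], "roll": 0},
    {"translation": [0, 0, -3.5], "roll": 0},
    {"translation": [0, 0, -6], "roll": 0},
    {"translation": [0, 0, -9], "roll": 0},
    {"translation": [0, 0, -11], "roll": 0},
    {"translation": [0, 0, -12], "roll": 0},
  ],
)

```text
time_s: 6.55
tool_pos: [0.5113, 0.2614, 0.2202]
orientation: [2.513, 1.885, 0.003]
contact_force: [0.9, 0.3, -3.7]
finger_gap: 0.0397
```

```bash
python3 - <<'E'
from h import *
from plant import manip
snap(manip,'w7')
s,f=snap(manip,'s7','scene')
im=f['pixels'][120:280,120:290];cv2.imwrite('pics/s7z.png',cv2.resize(im,None,fx=3.7,fy=3.7,interpolation=cv2.INTER_CUBIC))
E
```

```text
6.55 [0.5113 0.2614 0.2202] [2.5134 1.8847 0.0034] [ 0.91  0.26 -3.66] [-0.09 -0.08 -0.04] 0.0397 [0.39 0.39 1.59 0.   1.16 0.68]
6.6 [0.5116 0.2615 0.2207] [2.5132 1.8845 0.0047] [ 0.68  0.64 -0.73] [-0.   -0.13  0.03] 0.0396 [0.39 0.39 1.59 0.   1.16 0.68]
```

View pics/w7.png

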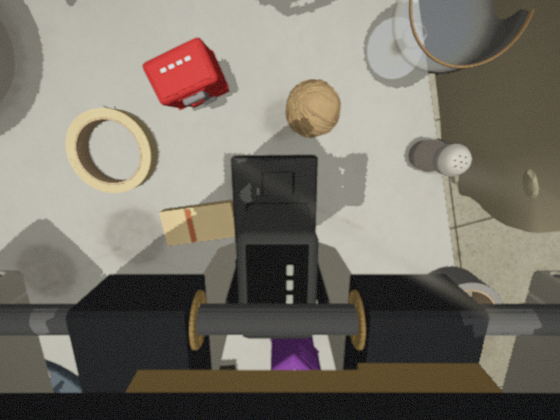

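View pics/s7z.png

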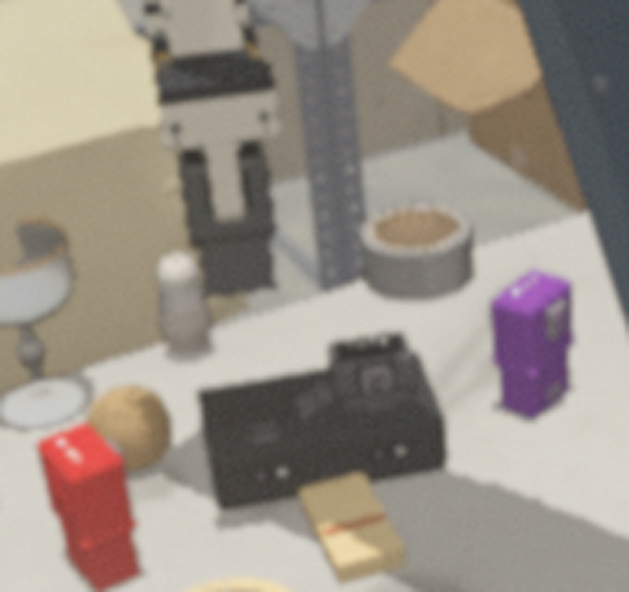

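```bash
python3 - <<'E'
from h import *
im=cv2.imread('pics/w7.png')[215:345,220:345]
im=np.clip(im.astype(float)*2.5+10,0,255).astype(np.uint8)
cv2.imwrite('pics/w7z.png',cv2.resize(im,None,fx=4.5,fy=4.5,interpolation=cv2.INTER_CUBIC))
E
```

View pics/w7z.png

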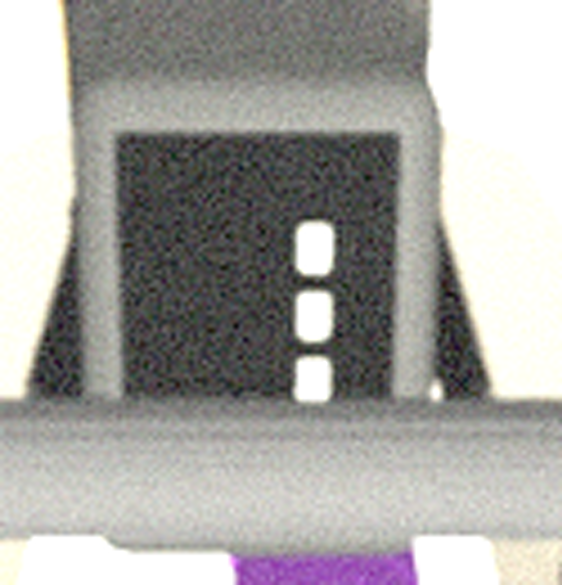

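```bash
python3 - <<'E'
from h import *
import pickle
s,f=pickle.load(open('w7.pkl','rb'))
T=f['T_tool_cam'];K=np.array([[f['fx'],0,f['cx']],[0,f['fy'],f['cy']],[0,0,1]])
c=dict(K=K,d=np.array(f['dist_coeffs'],float),R=T[:3,:3],p=T[:3,3])
for n,p in dict(led1=(315,248),led2=(314,316),innerL=(115,132),innerR=(400,132),midL=(118,300),midR=(397,300)).items():
    print(n,(1000*atz(c,(220+p[0]/4.5-.39,215+p[1]/4.5-.39),-.0393)).round(1))
s4,f4=pickle.load(open('w4.pkl','rb'))
E
```

```text
led1 [ 10.    4.9 -39.3]
led2 [  1.9   4.9 -39.3]
innerL [ 23.4 -16.1 -39.3]
innerR [ 23.4  13.6 -39.3]
midL [  3.8 -16.4 -39.3]
midR [  3.8  13.9 -39.3]
```

The pack is out and held upright with its LEDs where they were. The charger and short pack are undisturbed. Now carrying it to the lamp.

Call:
move_arm(
  motion=[
    {"translation": [-2, 0.57, 0], "roll": 0.01},
    {"translation": [-6, 1.72, 0], "roll": 0.02},
    {"translation": [-10.5, 3.0, 0], "roll": 0.03},
    {"translation": [-15, 4.3, 0], "roll": 0.04},
    {"translation": [-19.5, 5.58, 0], "roll": 0.05},
    {"translation": [-24, 6.87, 0], "roll": 0.06},
    {"translation": [-28.5, 8.16, 0], "roll": 0.07},
    {"translation": [-33, 9.44, 0], "roll": 0.07},
  ],
)

```text
time_s: 7.45
tool_pos: [0.5083, -0.0838, 0.2165]
orientation: [-2.577, -1.794, 0.002]
contact_force: [1.4, 0.4, -3.1]
finger_gap: 0.04
```

Call:
move_arm(
  motion=[
    {"translation": [-3.5, 1.3, 0.5], "roll": 0},
    {"translation": [-7, 2.6, 2], "roll": 0},
    {"translation": [-9, 3.3, 4], "roll": 0},
    {"translation": [-9.9, 3.6, 5.5], "roll": 0},
    {"translation": [-9.9, 3.6, 5.5], "roll": 0},
    {"translation": [-9.9, 3.6, 5.5], "roll": 0},
    {"translation": [-9.9, 3.6, 5.5], "roll": 0},
  ],
)

```text
time_s: 8.15
tool_pos: [0.5093, -0.1865, 0.1634]
orientation: [2.576, 1.797, 0.001]
contact_force: [0.3, -0.9, -2.8]
finger_gap: 0.0397
```

```bash
python3 - <<'E'
from h import *
from plant import manip
snap(manip,'w8')
s,f=snap(manip,'d8','side')
im=f['pixels'][220:340,180:320];cv2.imwrite('pics/d8z.png',cv2.resize(np.clip(im.astype(float)*1.6+10,0,255).astype(np.uint8),None,fx=5,fy=5,interpolation=cv2.INTER_CUBIC))
E
```

```text
8.15 [ 0.5093 -0.1865  0.1634] [2.5763e+00 1.7968e+00 9.0000e-04] [ 0.27 -0.88 -2.77] [-0.03 -0.07  0.06] 0.0397 [-0.44  0.4   1.73  0.    1.01 -0.08]
8.2 [ 0.5093 -0.1866  0.1635] [2.5759e+00 1.7968e+00 1.1000e-03] [ 0.18 -0.28 -3.8 ] [-0.07 -0.11  0.01] 0.0399 [-0.44  0.4   1.73  0.    1.01 -0.08]
```

View pics/w8.png

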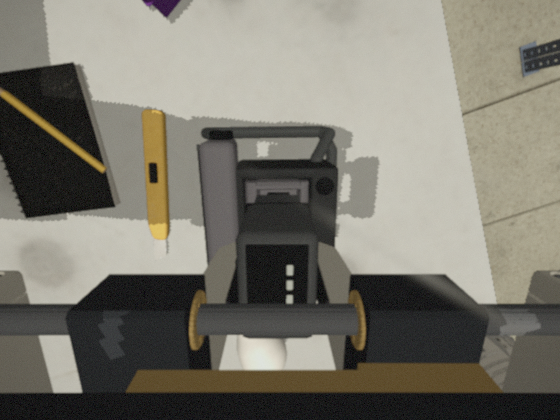

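View pics/d8z.png

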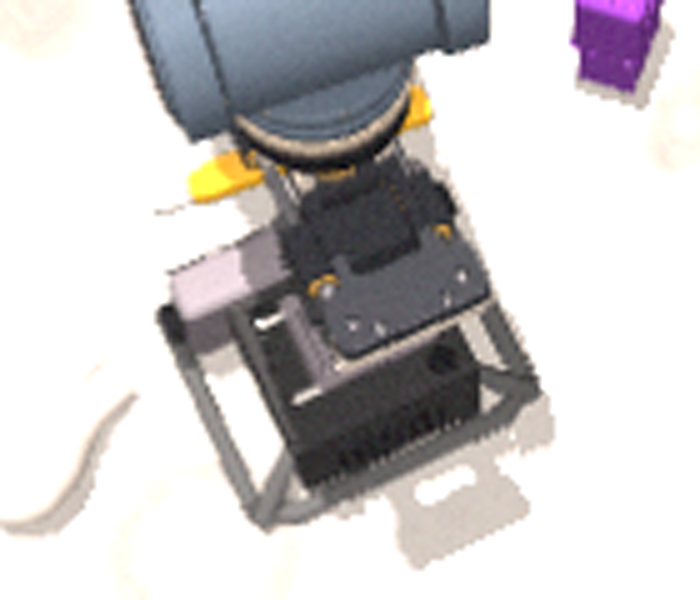

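```bash
python3 - <<'E'
from h import *
im=cv2.imread('pics/w8.png')[140:300,190:350]
im=np.clip(im.astype(float)*2.5+10,0,255).astype(np.uint8)
cv2.imwrite('pics/w8z.png',cv2.resize(im,None,fx=3.75,fy=3.75,interpolation=cv2.INTER_CUBIC))
E
```

```text
(no output)
```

View pics/w8z.png

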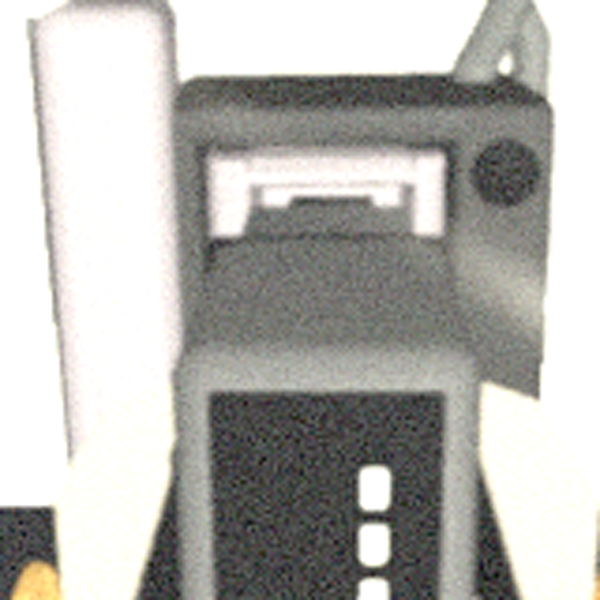

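```bash
python3 - <<'E'
from h import *
import pickle
s,f=pickle.load(open('w8.pkl','rb'))
T=f['T_tool_cam'];K=np.array([[f['fx'],0,f['cx']],[0,f['fy'],f['cy']],[0,0,1]])
c=dict(K=K,d=np.array(f['dist_coeffs'],float),R=T[:3,:3],p=T[:3,3])
for n,p,z in [('trayTL',(207,152),.0824),('trayTR',(447,152),.0824),('stembotL',(247,200),.0627),('stembotR',(408,200),.0627),('bodybotL',(205,240),.0227),('bodybotR',(450,240),.0227),('topfarL',(210,392),-.0393),('topfarR',(447,392),-.0393),('led1',(375,488),-.0393)]:
    print(n,(1000*atz(c,(190+p[0]/3.75-.37,140+p[1]/3.75-.37),z)).round(1))
# where would rows be
for x,z in ((25,.0627),(33,.0824),(26,.0824),(30,.0227),(25,.0227)):
    q=proj(c,[x/1000,0,z])[0];print(x,z,'crop row',(q[1]-140+.37)*3.75)
E
```

```text
trayTL [ 31.4 -28.7  82.4]
trayTR [31.4 26.3 82.4]
stembotL [ 24.6 -18.3  62.7]
stembotR [24.6 16.1 62.7]
bodybotL [ 26.4 -23.   22.7]
bodybotR [26.4 20.7 22.7]
topfarL [ 23.2 -15.9 -39.3]
topfarR [ 23.2  13.8 -39.3]
led1 [  9.9   4.9 -39.3]
25 0.0627 crop row 198.18231380188516
33 0.0824 crop row 145.01093252224274
26 0.0824 crop row 175.06795434211213
30 0.0227 crop row 220.461208357793
25 0.0227 crop row 247.61514738268568
```

In the wrist view the stem (crop cols 247–408) sits centred over the tray (207–447). Fore-aft it is within about 1 mm, with the stem's far edge at row 200 and the tray's at 152. I'll lower slowly and feel.

Call:
move_arm(
  motion=[
    {"translation": [-0.05, 0, 0.8], "roll": 0},
    {"translation": [-0.05, 0, 1.5], "roll": 0},
    {"translation": [-0.05, 0, 1.8], "roll": 0},
    {"translation": [-0.05, 0, 1.9], "roll": 0},
    {"translation": [-0.05, 0, 2.0], "roll": 0},
  ],
)

```text
time_s: 8.75
tool_pos: [0.5087, -0.188, 0.1425]
orientation: [-2.578, -1.795, 0.0]
contact_force: [-0.0, -0.1, -2.7]
finger_gap: 0.0399
```

Call:
move_arm(
  motion=[
    {"translation": [0, 0, 0.1], "roll": 0},
    {"translation": [0, 0, 0.2], "roll": 0},
    {"translation": [0, 0, 0.3], "roll": 0},
  ],
)

```text
time_s: 9.05
tool_pos: [0.5089, -0.1882, 0.1398]
orientation: [2.577, 1.795, 0.001]
contact_force: [0.9, 0.1, -3.4]
finger_gap: 0.0397
```

Call:
move_arm(
  motion=[
    {"translation": [0, 0, 0.15], "roll": 0},
    {"translation": [0, 0, 0.3], "roll": 0},
    {"translation": [0, 0, 0.45], "roll": 0},
    {"translation": [0, 0, 0.6], "roll": 0},
  ],
)

```text
time_s: 9.45
tool_pos: [0.509, -0.1882, 0.1337]
orientation: [2.577, 1.795, 0.001]
contact_force: [2.5, 0.2, -2.4]
finger_gap: 0.04
```

It is inside the mouth, with slight lateral force only. Continuing with a small yield to +y.

Call:
move_arm(
  motion=[
    {"translation": [0, 0.03, 0.3], "roll": 0},
    {"translation": [0, 0.03, 0.6], "roll": 0},
    {"translation": [0, 0.03, 0.9], "roll": 0},
    {"translation": [0, 0.03, 1.2], "roll": 0},
    {"translation": [0, 0.03, 1.5], "roll": 0},
  ],
)

```text
time_s: 9.95
tool_pos: [0.5091, -0.1882, 0.1184]
orientation: [2.578, 1.795, 0.0]
contact_force: [2.7, -1.4, -1.5]
finger_gap: 0.0397
```

Call:
move_arm(
  motion=[
    {"translation": [0, 0.03, 0.2], "roll": 0},
    {"translation": [0, 0.03, 0.4], "roll": 0},
    {"translation": [0, 0.03, 0.6], "roll": 0},
    {"translation": [0, 0.03, 0.8], "roll": 0},
    {"translation": [0, 0.03, 0.9], "roll": 0},
    {"translation": [0, 0.03, 0.95], "roll": 0},
  ],
)

```text
time_s: 10.55
tool_pos: [0.5091, -0.1882, 0.1092]
orientation: [-2.578, -1.796, 0.0]
contact_force: [0.5, 0.9, 2.2]
finger_gap: 0.04
```

Call:
move_arm(
  motion=[
    {"translation": [0, 0, 0.05], "roll": 0},
    {"translation": [0, 0, 0.1], "roll": 0},
    {"translation": [0, 0, 0.15], "roll": 0},
    {"translation": [0, 0, 0.15], "roll": 0},
  ],
)

```text
time_s: 10.95
tool_pos: [0.5092, -0.1882, 0.1076]
orientation: [-2.578, -1.796, 0.0]
contact_force: [-0.1, 0.7, 2.9]
finger_gap: 0.0395
```

Call:
move_arm(
  motion=[
    {"translation": [0, 0, 0.04], "roll": 0},
    {"translation": [0, 0, 0.08], "roll": 0},
    {"translation": [0, 0, 0.08], "roll": 0},
  ],
)

```text
time_s: 11.25
tool_pos: [0.5092, -0.1882, 0.1076]
orientation: [2.578, 1.796, 0.0]
contact_force: [-1.6, 0.7, 10.9]
finger_gap: 0.0399
```

On the floor: 11 N at TCP 0.1076, as predicted. Opening slightly while still pressed down, so the catch can spring out.

Call:
move_arm(
  motion=[
    {"translation": [0, 0, 0.05], "roll": 0},
    {"translation": [0, 0, 0.05], "roll": 0},
    {"translation": [0, 0, 0.05], "roll": 0},
    {"translation": [0, 0, 0.05], "roll": 0},
  ],
  gripper=5.4,
)

```text
time_s: 11.65
tool_pos: [0.5092, -0.1882, 0.1061]
orientation: [-2.578, -1.795, 0.0]
contact_force: [-0.1, 0.4, -0.5]
finger_gap: 0.0545
```

```bash
python3 - <<'E'
from h import *
from plant import manip
s,f=snap(manip,'w9')
c=dict(K=np.array([[f['fx'],0,f['cx']],[0,f['fy'],f['cy']],[0,0,1]]),d=np.array(f['dist_coeffs'],float))
im=cv2.imread('pics/w9.png')[140:310,190:370]
im=np.clip(im.astype(float)*2.5+10,0,255).astype(np.uint8)
cv2.imwrite('pics/w9z.png',cv2.resize(im,None,fx=3.5,fy=3.5,interpolation=cv2.INTER_CUBIC))
E
```

```text
11.65 [ 0.5092 -0.1882  0.1061] [-2.5778e+00 -1.7954e+00  1.0000e-04] [-0.06  0.45 -0.53] [-0.05 -0.02  0.  ] 0.0545 [-0.44  0.48  1.77  0.    0.89 -0.09]
```

View pics/w9z.png

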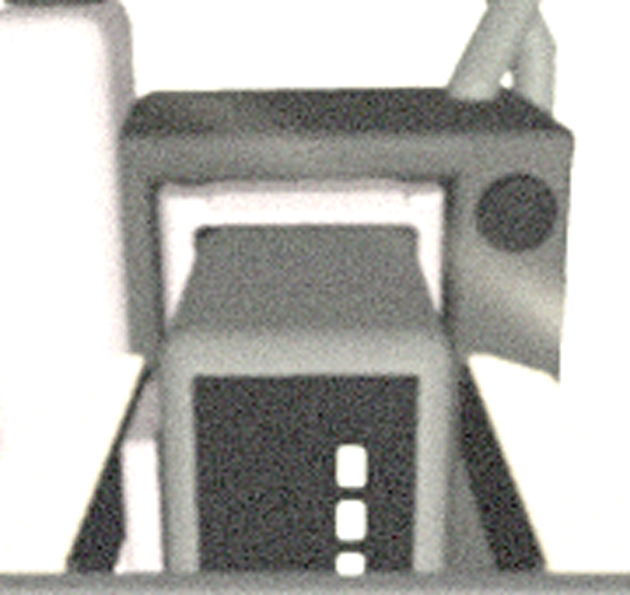

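The button has sprung out (light strip at crop (140,500)) and the pack sits square in the tray. To confirm it is home, I'll withdraw, close the fingers and press lightly on its top.

Call:
move_arm(
  motion=[
    {"translation": [0, 0, 0], "roll": 0},
    {"translation": [0, 0, 0], "roll": 0},
    {"translation": [0, 0, -0.6], "roll": 0},
    {"translation": [0, 0, -2], "roll": 0},
    {"translation": [0, 0, -5], "roll": 0},
    {"translation": [0, 0, -8], "roll": 0},
    {"translation": [0, 0, -8], "roll": 0},
    {"translation": [0, 0, -8], "roll": 0},
  ],
  gripper=6.5,
)

```text
time_s: 12.5
tool_pos: [0.5095, -0.1883, 0.1874]
orientation: [2.576, 1.795, 0.001]
contact_force: [0.3, -0.5, -0.1]
finger_gap: 0.0649
```

```bash
python3 - <<'E'
from h import *
from plant import manip
snap(manip,'w10')
snap(manip,'d10','side')
im=cv2.imread('pics/w10.png')[130:270,200:350]
im=np.clip(im.astype(float)*2.5+10,0,255).astype(np.uint8)
cv2.imwrite('pics/w10z.png',cv2.resize(im,None,fx=4,fy=4,interpolation=cv2.INTER_CUBIC))
im=cv2.imread('pics/d10.png')[220:340,180:320];cv2.imwrite('pics/d10z.png',cv2.resize(np.clip(im.astype(float)*1.6+10,0,255).astype(np.uint8),None,fx=4,fy=4,interpolation=cv2.INTER_CUBIC))
E
```

```text
12.5 [ 0.5095 -0.1883  0.1874] [2.5765e+00 1.7947e+00 1.5000e-03] [ 0.28 -0.46 -0.07] [-0.03 -0.09 -0.09] 0.0649 [-0.44  0.37  1.7  -0.    1.06 -0.09]
12.55 [ 0.509  -0.1881  0.1865] [2.5778e+00 1.7956e+00 1.0000e-04] [ 0.92 -0.35 -0.8 ] [-0.07 -0.03 -0.02] 0.0649 [-0.44  0.37  1.7   0.    1.06 -0.09]
```

View pics/w10z.png

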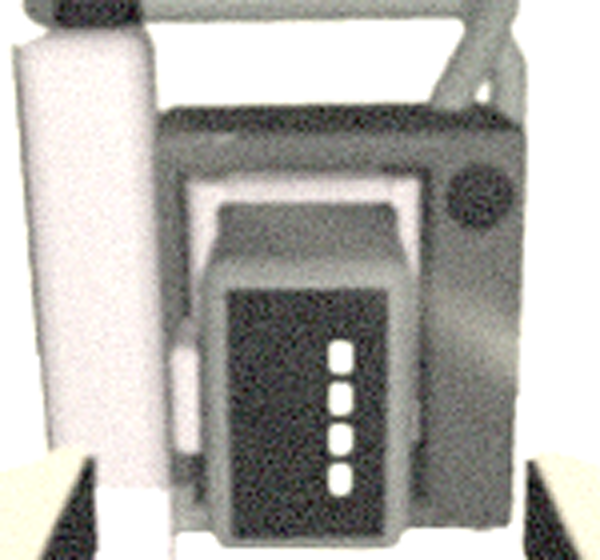

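View pics/w10.png

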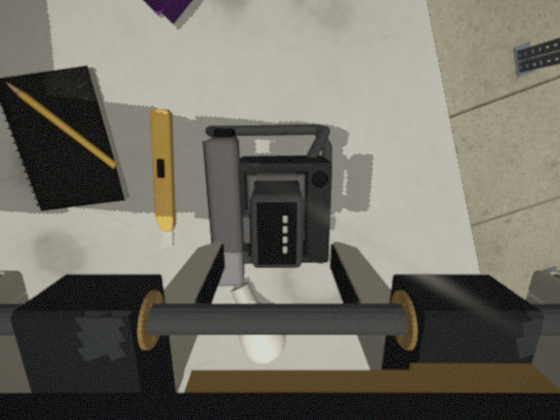

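The pack stands in the bay with the button to the lamp's front (crop (185,400)). Now closing for the press check.

Call:
move_arm(
  motion=[
    {"translation": [0, 0, 0], "roll": 0},
    {"translation": [0, 0, 0], "roll": 0},
    {"translation": [0, 0, 0], "roll": 0},
    {"translation": [0, 0, 0], "roll": 0},
    {"translation": [0, 0, 1], "roll": 0},
    {"translation": [0, 0, 2], "roll": 0},
    {"translation": [0, 0, 2.7], "roll": 0},
    {"translation": [0, 0, 3.2], "roll": 0},
  ],
  gripper=0.5,
  newtons=10,
)

```text
time_s: 13.4
tool_pos: [0.5089, -0.1881, 0.1532]
orientation: [-2.577, -1.795, 0.001]
contact_force: [-0.1, -0.4, -0.9]
finger_gap: 0.0072
```

Call:
move_arm(
  motion=[
    {"translation": [0, 0, 0.1], "roll": 0},
    {"translation": [0, 0, 0.2], "roll": 0},
    {"translation": [0, 0, 0.3], "roll": 0},
    {"translation": [0, 0, 0.4], "roll": 0},
    {"translation": [0, 0, 0.4], "roll": 0},
  ],
)

```text
time_s: 13.9
tool_pos: [0.5092, -0.1882, 0.1504]
orientation: [2.578, 1.796, 0.0]
contact_force: [0.5, 0.9, -0.4]
finger_gap: 0.0052
```

Call:
move_arm(
  motion=[
    {"translation": [0, 0, 0.05], "roll": 0},
    {"translation": [0, 0, 0.1], "roll": 0},
    {"translation": [0, 0, 0.15], "roll": 0},
    {"translation": [0, 0, 0.15], "roll": 0},
  ],
)

```text
time_s: 14.3
tool_pos: [0.5092, -0.1882, 0.1488]
orientation: [2.578, 1.796, 0.0]
contact_force: [0.1, 0.3, -0.2]
finger_gap: 0.0048
```

Call:
move_arm(
  motion=[
    {"translation": [0, 0, 0.05], "roll": 0},
    {"translation": [0, 0, 0.1], "roll": 0},
    {"translation": [0, 0, 0.15], "roll": 0},
    {"translation": [0, 0, 0.15], "roll": 0},
  ],
)

```text
time_s: 14.7
tool_pos: [0.5093, -0.1882, 0.1474]
orientation: [2.578, 1.796, 0.0]
contact_force: [0.1, 0.2, 2.6]
finger_gap: 0.005
```

Call:
move_arm(
  motion=[
    {"translation": [0, 0, 0.05], "roll": 0},
    {"translation": [0, 0, 0.1], "roll": 0},
    {"translation": [0, 0, 0.1], "roll": 0},
  ],
)

```text
time_s: 15.0
tool_pos: [0.5097, -0.1884, 0.1472]
orientation: [2.577, 1.795, 0.001]
contact_force: [-2.2, 0.5, 9.4]
finger_gap: 0.0051
```

The pack is at the floor: firm stop at 0.147, where an unlatched pack would have stood near 0.151. Withdrawing for a last look.

Call:
move_arm(
  motion=[
    {"translation": [0, 0, -0.5], "roll": 0},
    {"translation": [0, 0, -2.5], "roll": 0},
    {"translation": [0, 0, -6], "roll": 0},
    {"translation": [0, 0, -9], "roll": 0},
    {"translation": [0, 0, -10], "roll": 0},
    {"translation": [0, 0, -10], "roll": 0},
  ],
)

```text
time_s: 15.6
tool_pos: [0.5095, -0.1884, 0.2471]
orientation: [2.577, 1.795, 0.001]
contact_force: [-0.4, -0.4, -0.0]
finger_gap: 0.0048
```

```bash
python3 - <<'E'
from h import *
from plant import manip
snap(manip,'w11')
snap(manip,'d11','side')
im=cv2.imread('pics/w11.png')[120:280,200:360]
cv2.imwrite('pics/w11z.png',cv2.resize(np.clip(im.astype(float)*2+10,0,255).astype(np.uint8),None,fx=3.7,fy=3.7,interpolation=cv2.INTER_CUBIC))
E
```

```text
15.6 [ 0.5095 -0.1884  0.2471] [2.5765e+00 1.7947e+00 1.4000e-03] [-0.43 -0.38 -0.03] [-0.06 -0.07  0.  ] 0.0048 [-0.44  0.31  1.64 -0.    1.19 -0.09]
15.65 [ 0.509  -0.1881  0.2456] [-2.5775e+00 -1.7955e+00  3.0000e-04] [ 0.88 -0.56 -0.06] [ 0.   -0.03  0.03] 0.0047 [-0.44  0.31  1.64  0.    1.19 -0.09]
```

View pics/w11z.png

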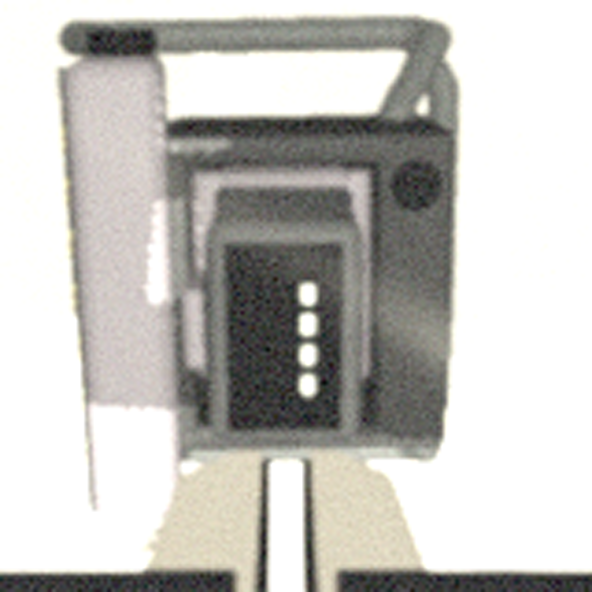

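View pics/d11.png

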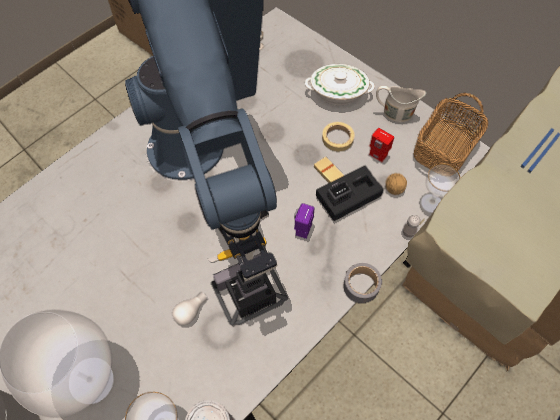

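The pack stays down in the bay with its button out at the front. The short pack (340,190) and the bystanders are where they were, and the robot is touching nothing, so I'm handing in.

```bash
python3 -c "
from plant import manip
print(manip.hand_in())"
```

```text
the job is handed in; nothing more can be done
None
```

The tall pack is in the lamp's bay, pushed home with its button towards the front, and I've handed the job in at about 15.7 s.

**What I did:** I gripped the tall pack over its button with 42 N, drew it straight up out of the charger, and lowered it into the lamp tray. It found the mouth on the first try, stopped on the floor at about 11 N, and I opened the fingers to let the catch out.

**Last checks:**
- **Seating:** a light press on the pack's top with closed fingers (about 9 N) met a hard stop at 0.147 m, the fully home height. An unlatched pack would have stood near 0.151 m. I did not tug it to test the catch.
- **Catch:** the wrist view shows the button out on the lamp's front side.
- **Surroundings:** the short pack, charger, look-alikes and other things look unmoved. The robot touches nothing.

**Readings that disagreed:**
- The finger gap read 39.7 mm where 41 mm was expected. I took this to be pad compression, and the pack came out freely.
- Where the pack sat in the hand differed by about 1–2 mm between camera measurements, which is within the stated calibration.

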